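# Lock the polishing spindle with its cross pin

## Task

Lock the polishing spindle so that its felt wheel can be changed: stand the red-headed lock pin in the hole on top of the spindle housing, turn the shaft by its five-handled star wheel until the pin drops into the shaft's hidden cross-hole, then press the pin down fully home and let go. Feel for the catch: do not wrench the shaft against the pin or force the pin, and leave the other things on the counter where they are.

Things in the scene. Friction and masses are not known exactly. Their poses are not given: they have to be found in the camera images.
- pin: Steel lock pin, about 90 g, upright at the start in the pin stand. Origin at the centre of its foot, z up along the pin. Shank 10 mm across, 58 mm long, its last 6 mm tapering to 5.6 mm at the foot; above it a red round head: a 20 mm flange from 58 to 62 mm, then a grip 18 mm across from 64 to 80 mm, top at 82 mm.
- pin_stand: Fixed wooden block, 50x50 mm and 45 mm high, origin under its centre on the counter. The pin stands in its central 12 mm hole, with its foot 5 mm above the counter: lift it straight up by 50 mm to clear the block.
- housing: Fixed white spindle housing; origin under the centre of its 120x110 mm base plate, z up, x along the shaft from the star wheel (-x, robot's side) to the 80 mm felt wheel (+x), y level and square to the shaft. Block 68 mm along x, 54 mm along y, its top 118 mm above the counter. A plug inside resists the dropped pin with 4 N of steady friction, no spring; centring the shaft can raise this to 20 N.
- bore (a point): Centre of the mouth of the upright 11.8 mm pin hole on top of the housing, z up. Until the cross-hole lines up the pin stands here on the shaft, its foot 24 mm below this point; in line, it drops by its own weight 10 mm further, onto the plug, and blocks the shaft. Fully home, the head's flange rests on the housing, the foot 58 mm below this point.
- wheel_center (a point): Point on the shaft's axis, 76 mm to the robot's side of the pin hole, 80 mm above the counter. The star wheel has a black disc 116 mm across, its outer face 18 mm behind this point (housing side), and five steel handles 9 mm across, parallel to the shaft, every 72 degrees on a circle of 50 mm radius, reaching from the disc to 19 mm on the robot's side of this point.
- handle (a point): Middle of one of the five alike handles, 50 mm from wheel_center; the others follow every 72 degrees. Turning takes about 0.6 N at a handle; the wheel stays where it is left. When the pin has caught, the wheel is blocked: 5 or 6 N at a handle is plenty to feel it, 12 N or more strains pin and shaft.
- bur_stand: Bystander: red round stand with burs, 69 mm across and 52 mm high, origin under its centre.
- cast: Bystander: yellow plaster tooth model, 53x68x29 mm, origin under its centre.
- wax_jar: Bystander: low white round jar, 51 mm across and 24 mm high, origin under its centre.
- dappen: Bystander: small clear glass dish, 31 mm across and 26 mm high, origin under its centre.
- shaft (a point): Point on the shaft's axis straight below the pin hole, 80 mm above the counter. The shaft is 28 mm thick. Its hidden cross-hole goes right through (in line every half turn), at an angle to the handles that differs each time: turned so that the wheel's top moves to the housing's +y (robot's left), it lines up after about 35 to 85 degrees. If the dropped pin sticks, turn on until the wheel blocks.

How it is judged:
By the outcome, as a careful person would: the job done as asked, in the order asked, and still so for the second after the job is handed in, with the robot touching nothing.
It also fails if it takes over 59 s, if anything falls off the work surface, if the arm or the gripper's body presses on something with over 40 N, if the wrist force passes 120 N, or if a joint passes its speed limit or range.

## Robot

A 6-joint arm with a two-finger parallel gripper is mounted at the origin on a cart in front of the work surface, level with it; the furniture and walls round the work are solid. World frame = base frame: x ahead of the robot, y to its left, z up, the work surface at z = 0. Lengths are in m, angles in degrees, forces in N, time in s.
With the tool pointing down it reaches from about 0.325 to 0.85 m from the base axis. Payload 15.5 kg.
Tool frame: the origin (TCP) lies at the very end of the fingers, on their centre line; the grasp point (between the pads) lies arm.grip_depth behind it (arm.grip_depth is the distance from the TCP to the grasp point, in m); z points along the fingers, y is the direction in which the jaws open and shut (so a half turn about z gives the same grasp; the last joint's range is limited). The gripper opens to 91 mm and grips with 3 to 60 N. Pads are 32 mm wide; open, the fingers measure 118 mm over their backs; the gripper's body (76 mm by 178 mm) begins 60 mm behind the grasp point.
Start: joints at [-80.128, 28.281, 77.091, -0, 74.628, -5.472], TCP at [0.165, -0.603, 0.214] pointing down, gripper open.
Joint ranges: [-166.48, 166.48], [-47.26, 123.95], [12.59, 153.08], [-70.14, 250.14], [6.76, 159.57], [-176.63, 176.63]. Speed limits (degrees/s): [108.29, 108.29, 147.25, 172.46, 172.46, 172.46].

## Interface

Orientations are given as a 3x3 rotation matrix whose columns are the frame's x, y, z axes.
In Python, from rig import arm gives the robot as it stands. Calls block until the motion is done:
- arm.move_to(position, orientation): joint-space move of the TCP to a pose.
- arm.move_l(position, orientation=None, feed=0.15): straight line of the TCP; orientation=None keeps the orientation; feed is the mean speed in m/s.
- arm.move_joints(angles): joint-space move.
- arm.grip(opening): finger opening in m; the grip force is fixed at half the most; returns when the fingers have stopped.
- arm.sleep(seconds).
- arm.solve_ik(position, orientation): joint angles nearest the present ones, or None.
- arm.snapshot(name): name is "scene" or "top" or "wrist"; returns the picture (400x640x3 uint8, red, green, blue); there is no depth.
- arm.get_calibration(name): a dict with "intrinsics" (3x3 intrinsics, pixels), "cam_to_world" (4x4, takes a point from camera to world coordinates). Camera axes: x right, y down, z forward; pixel columns grow to the right and rows downward; lengths in m; the calibration is good to about 2 mm. A picture is of the moment at which its call begins: read the wrist's pose just before it. get_calibration takes no time and is no camera call; for the wrist camera it gives the pose at the moment of the call.
A pose or a line that the arm cannot do raises arm.Unreachable and nothing moves.
- arm.sign_off(): hands the job in, once; it reports no verdict.
Readings, each from a call of its own:
- arm.current_t(): time.
- arm.current_joint_positions(): joint angles.
- arm.current_dq(): joint speeds.
- arm.current_tau(): joint torques, N m.
- arm.current_ee_pos(): TCP position.
- arm.current_tool_rot(): TCP orientation.
- arm.current_force(): force on the tool from outside, world axes, zero at the start.
- arm.current_torque(): the same for the moment, N m.
- arm.current_width(): finger opening in m.
Only numpy, scipy, OpenCV 4.12 (cv2) and the standard library are available. Lean on these libraries where they do the work, as an engineer would, in place of code of your own. Each camera call takes 0.05 s, during which the arm holds its last target.

## Working session

There is one attempt and no reset: what is moved stays moved. The work goes in short steps, each a Python script; the robot and the scene stay as the last script left them, time stands still between calls to the robot, and variables do not carry over. Pictures are saved under pics/ and viewed, and the job is handed in when it is done.

```bash
ls; mkdir -p pics
python3 - <<'E'
from rig import arm
import cv2,numpy as np
for n in("scene","top","wrist"):
    c=arm.get_calibration(n); im=arm.snapshot(n)
    cv2.imwrite(f"pics/{n}0.png",im[...,::-1]); print(n,np.round(c["intrinsics"],1).tolist(),np.round(c["cam_to_world"],3).tolist())
print(arm.grip_depth,arm.current_t(),arm.current_width(),arm.current_force())
E
```

```text
pics
scene [[449.8, 0.0, 324.7], [0.0, 449.8, 201.5], [0.0, 0.0, 1.0]] [[-0.529, -0.64, 0.558, 0.007], [-0.849, 0.403, -0.343, 0.516], [-0.005, -0.655, -0.756, 0.81], [0.0, 0.0, 0.0, 1.0]]
top [[411.8, 0.0, 309.4], [0.0, 411.8, 195.2], [0.0, 0.0, 1.0]] [[-0.026, -0.992, 0.123, 0.403], [-0.999, 0.028, 0.019, 0.202], [-0.022, -0.122, -0.992, 1.007], [0.0, 0.0, 0.0, 1.0]]
wrist [[283.0, 0.0, 321.6], [0.0, 283.0, 194.3], [0.0, 0.0, 1.0]] [[0.265, -0.926, -0.268, 0.242], [-0.964, -0.255, -0.074, -0.582], [-0.0, 0.278, -0.961, 0.384], [0.0, 0.0, 0.0, 1.0]]
0.0188 0.15 0.09147901349580272 [ 0.18734981  0.12813759 -0.66310793]
```

View pics/scene0.png

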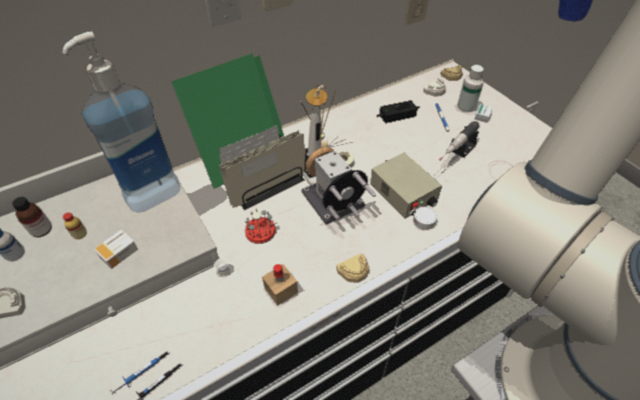

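View pics/top0.png

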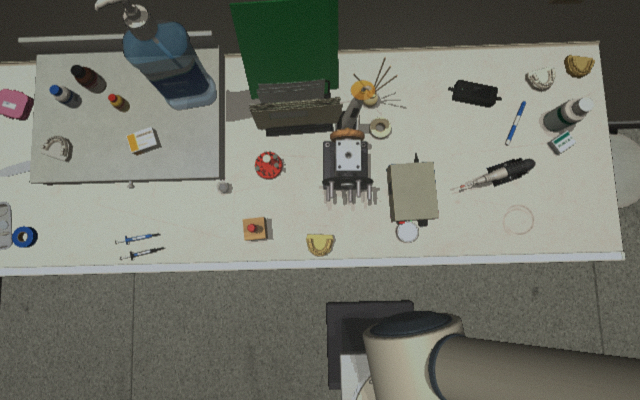

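View pics/wrist0.png

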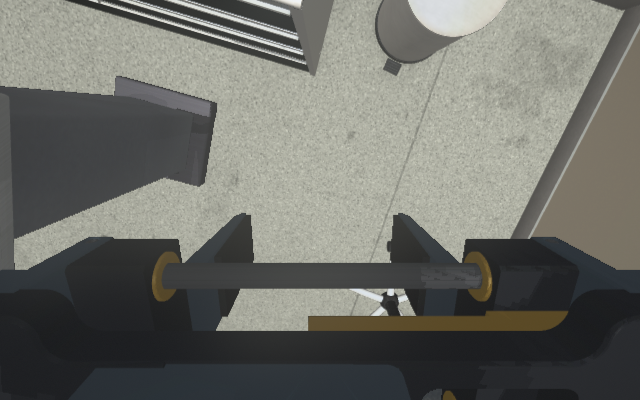

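The overview shows the pin at top(253,228) and scene(278,270), and the housing at top(348,157) and scene(335,180). I'll enlarge both.

Run:
```python
import cv2
a=cv2.imread("pics/top0.png");b=cv2.imread("pics/scene0.png")
cv2.imwrite("pics/c1.png",cv2.resize(a[120:250,235:405],None,fx=4.5,fy=4.5,interpolation=cv2.INTER_CUBIC))
cv2.imwrite("pics/c2.png",cv2.resize(b[140:305,240:390],None,fx=3.6,fy=3.6,interpolation=cv2.INTER_CUBIC))
```

```text
(no output)
```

View pics/c1.png

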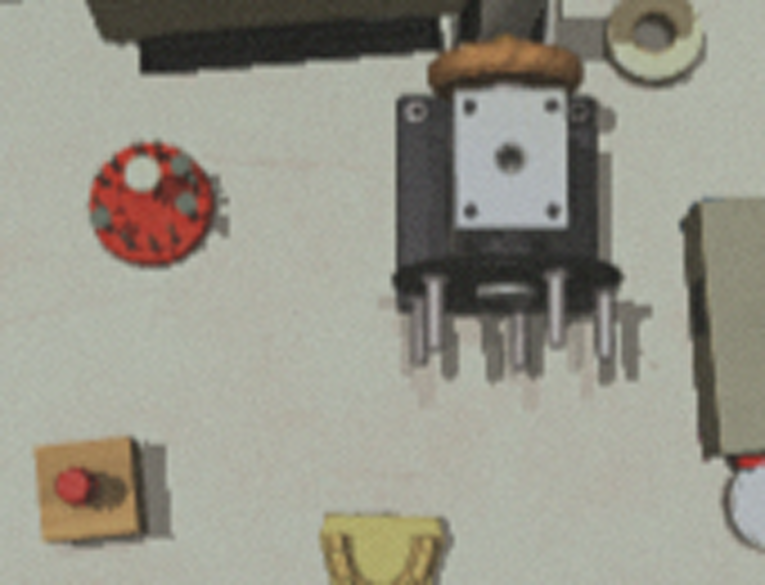

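View pics/c2.png

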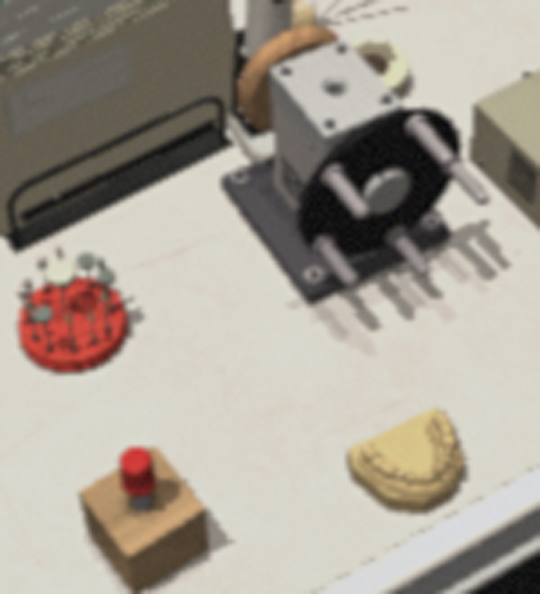

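```bash
cat > h.py <<'E'
import numpy as np,cv2
def ray(cal,uv):
    K=np.array(cal["intrinsics"]);T=np.array(cal["cam_to_world"])
    d=T[:3,:3]@np.linalg.solve(K,[uv[0],uv[1],1]);return T[:3,3],d/np.linalg.norm(d)
def tri(rs):
    A=np.zeros((3,3));b=np.zeros(3)
    for o,d in rs:
        P=np.eye(3)-np.outer(d,d);A+=P;b+=P@o
    p=np.linalg.solve(A,b);return p,[round(float(np.linalg.norm((np.eye(3)-np.outer(d,d))@(p-o)))*1000,1) for o,d in rs]
def onz(cal,uv,z):
    o,d=ray(cal,uv);return o+d*(z-o[2])/d[2]
def proj(cal,p):
    K=np.array(cal["intrinsics"]);T=np.array(cal["cam_to_world"])
    q=K@(T[:3,:3].T@(np.array(p)-T[:3,3]));return q[:2]/q[2]
E
python3 - <<'E'
from rig import arm
from h import *
T=arm.get_calibration("top");S=arm.get_calibration("scene")
t=lambda u,v:((u+.5)/4.5-.5+235,(v+.5)/4.5-.5+120)
s=lambda u,v:((u+.5)/3.6-.5+240,(v+.5)/3.6-.5+140)
np.set_printoptions(precision=4,suppress=True)
for n,a,b in [("bore",(510,157),(335,88)),("pintop",(74,483),(137,457))]:
    print(n,*tri([ray(T,t(*a)),ray(S,s(*b))]))
    print(onz(T,t(*a),.118 if n=="bore" else .087),onz(S,s(*b),.118 if n=="bore" else .087))
for n,c in [("FL",(454,90)),("FR",(567,88)),("BL",(456,228)),("BR",(568,228))]: print(n,onz(T,t(*c),.118))
for n,c in [("stand",(37,449)),("",(131,438)),("",(142,530)),("",(45,541))]: print(n,onz(T,t(*c),.045))
for n,c in [("h",(419,362)),("",(435,350)),("",(518,368)),("",(557,342)),("",(605,357))]: print(n,onz(T,t(*c),.08))
E
```

```text
bore [0.5994 0.1314 0.1208] [1.1, 1.1]
[0.6007 0.132  0.118 ] [0.6011 0.129  0.118 ]
pintop [0.4483 0.3504 0.0912] [1.0, 1.0]
[0.449  0.3519 0.087 ] [0.4502 0.3487 0.087 ]
FL [0.635  0.1582 0.118 ]
FR [0.6343 0.1029 0.118 ]
BL [0.5663 0.1595 0.118 ]
BR [0.5647 0.1052 0.118 ]
stand [0.4693 0.378  0.045 ]
 [0.4737 0.3288 0.045 ]
 [0.4259 0.3237 0.045 ]
 [0.4216 0.3741 0.045 ]
h [0.5055 0.1786 0.08  ]
 [0.5113 0.1703 0.08  ]
 [0.501 0.129 0.08 ]
 [0.5136 0.109  0.08  ]
 [0.5054 0.0853 0.08  ]
```

Run:
```python
from rig import arm
from h import *
from scipy.optimize import least_squares
T=arm.get_calibration("top");S=arm.get_calibration("scene")
t=lambda u,v:((u+.5)/4.5-.5+235,(v+.5)/4.5-.5+120)
s=lambda u,v:((u+.5)/3.6-.5+240,(v+.5)/3.6-.5+140)
np.set_printoptions(precision=4,suppress=True)
print("lamp",*tri([ray(T,(362,92)),ray(S,(317,97))]))
print("rack R",*tri([ray(T,(340,98)),ray(S,(303,136))]))
print("rack front L",*tri([ray(T,(252,110)),ray(S,(220,152))]))
print("green",*tri([ray(T,(336,2)),ray(S,(258,58))]))
yaw=np.radians(-1.5);ax=np.array([np.cos(yaw),np.sin(yaw),0]);ly=np.array([-np.sin(yaw),np.cos(yaw),0])
b=np.array([.600,.131,.118])
tips_t=[t(419,360),t(435,349),t(518,367),t(557,343),t(605,356)]
tips_s=[s(355,207),s(480,195),s(345,275),s(418,266)]
for ph in range(0,72,4):
    e=0
    P=[b-ax*.095+np.array([0,0,-.038])+.05*(np.sin(np.radians(ph+72*k))*ly+np.cos(np.radians(ph+72*k))*np.array([0,0,1])) for k in range(5)]
    for cal,tt in((T,tips_t),(S,tips_s)):
        q=np.array([proj(cal,p) for p in P]); e+=sum(np.min(np.linalg.norm(q-np.array(x),axis=1)) for x in tt)
    print(ph,round(e,1),end="; ")
R=arm.current_tool_rot();print("\n",R)
for sgn in(1,-1):
    Rn=np.array([[0,sgn,0],[sgn,0,0],[0,0,-1.]]).T
    Rn=np.column_stack([[-sgn,0,0],[0,sgn,0],[0,0,-1]]).astype(float); print(np.linalg.det(Rn))
    for p in([.449,.35,.2],[.6,.131,.15],[.515,.131,.1]): print(sgn,arm.solve_ik(p,Rn))
c=np.array(T["cam_to_world"]);print((np.array(arm.get_calibration("wrist")["cam_to_world"])[:3,3]-arm.current_ee_pos())@R)
```

```text
lamp [0.7004 0.1076 0.2261] [0.9, 0.9]
rack R [0.7275 0.1391 0.1125] [7.0, 7.0]
rack front L [0.689  0.3373 0.1864] [6.4, 6.4]
green [0.8836 0.1544 0.2404] [0.7, 0.7]
0 48.4; 4 51.6; 8 55.8; 12 59.0; 16 58.8; 20 58.6; 24 54.6; 28 49.0; 32 43.0; 36 35.5; 40 28.7; 44 23.5; 48 22.0; 52 25.4; 56 31.1; 60 36.7; 64 41.7; 68 45.4; 
 [[ 0.9644  0.2646 -0.0002]
 [ 0.2646 -0.9644  0.001 ]
 [ 0.0001 -0.001  -1.    ]]
1.0
1 [ 31.9275  24.6108  86.1539  -0.      69.2353 -58.0725]
1 [  6.7471  31.1399  82.9901  -0.      65.87   -83.2529]
1 [  7.832   29.2017  97.6511  -0.      53.1472 -82.168 ]
1.0
-1 [ 31.9275  24.6108  86.1539  -0.      69.2353 121.9275]
-1 [ 6.7471 31.1399 82.9901 -0.     65.87   96.7471]
-1 [ 7.832  29.2017 97.6511 -0.     53.1472 97.832 ]
[ 0.0789  0.0007 -0.1709]
```

```bash
cat >> h.py <<'E'
R1=np.column_stack([[-1,0,0],[0,1,0],[0,0,-1]]).astype(float)
np.set_printoptions(precision=4,suppress=True)
E
python3 - <<'E'
from rig import arm
from h import *
import pickle
arm.move_to([.449,.30,.28],R1)
c=arm.get_calibration("wrist");im=arm.snapshot("wrist")
pickle.dump((c,im),open("w1.pkl","wb"));cv2.imwrite("pics/w1.png",im[...,::-1])
print(arm.current_t(),arm.current_ee_pos(),arm.current_force())
E
```

```text
3.5083 [0.4493 0.2996 0.2799] [-0.5774  0.1031  0.2912]
```

View pics/w1.png

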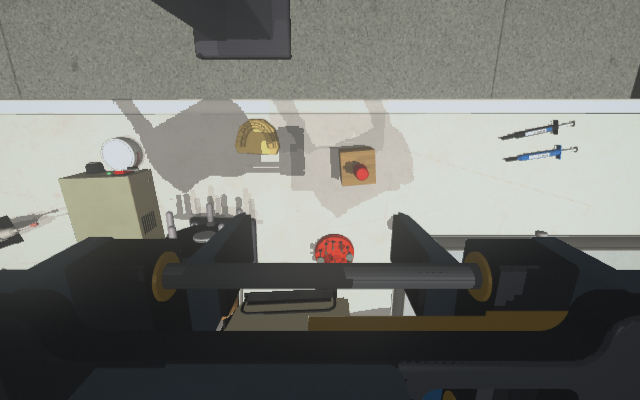

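Run:
```python
import cv2
a=cv2.imread("pics/w1.png")
cv2.imwrite("pics/c3.png",cv2.resize(a[140:200,325:395],None,fx=8,fy=8,interpolation=cv2.INTER_CUBIC))
```

```text
(no output)
```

View pics/c3.png

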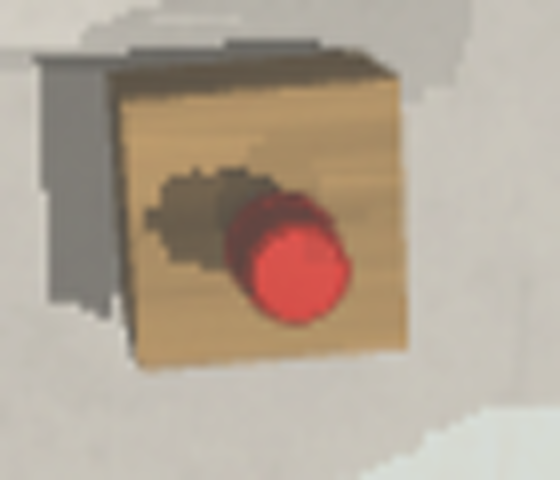

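Run:
```python
from rig import arm
from h import *
import pickle
c,im=pickle.load(open("w1.pkl","rb"))
w=lambda u,v:((u+.5)/8-.5+325,(v+.5)/8-.5+140)
T=arm.get_calibration("top");S=arm.get_calibration("scene")
t=lambda u,v:((u+.5)/4.5-.5+235,(v+.5)/4.5-.5+120)
s=lambda u,v:((u+.5)/3.6-.5+240,(v+.5)/3.6-.5+140)
rs=[ray(c,w(300,272)),ray(T,t(74,483)),ray(S,s(137,457))]
print(tri(rs),tri(rs[:2]),tri(rs[::2]),onz(c,w(300,272),.087))
q=[onz(c,w(*p),.045) for p in((122,98),(400,78),(408,350),(138,368))];print(np.array(q),np.mean(q,0))
```

```text
(array([0.4477, 0.3506, 0.0917]), [0.8, 1.2, 0.9]) (array([0.4493, 0.3527, 0.081 ]), [0.2, 0.2]) (array([0.4464, 0.3505, 0.0936]), [0.3, 0.3]) [0.448  0.3516 0.087 ]
[[0.4252 0.3246 0.045 ]
 [0.4217 0.3742 0.045 ]
 [0.4716 0.3782 0.045 ]
 [0.475  0.3285 0.045 ]] [0.4484 0.3514 0.045 ]
```

Run:
```python
from rig import arm
from h import *
arm.move_to([.448,.3515,.12],R1)
arm.move_l([.448,.3515,.0695],feed=.1)
f0=arm.current_force()
arm.grip(.012)
print(arm.current_t(),arm.current_width(),arm.current_ee_pos(),f0,arm.current_force())
arm.move_l([.448,.3515,.135],feed=.1)
print(arm.current_t(),arm.current_width(),arm.current_force())
arm.move_to([.580,.16,.225],R1)
print(arm.current_t(),arm.current_width(),arm.current_ee_pos(),arm.current_force())
for n in("scene","top","wrist"): cv2.imwrite(f"pics/{n}2.png",arm.snapshot(n)[...,::-1])
a=cv2.imread("pics/scene2.png");cv2.imwrite("pics/c4.png",cv2.resize(a[80:230,270:400],None,fx=4,fy=4,interpolation=cv2.INTER_CUBIC))
a=cv2.imread("pics/top2.png");cv2.imwrite("pics/c5.png",cv2.resize(a[100:230,280:440],None,fx=4,fy=4,interpolation=cv2.INTER_CUBIC))
```

```text
6.0 0.017143400724586248 [0.448  0.3515 0.0695] [-0.2474 -0.1676 -0.124 ] [-0.3026  0.3213  0.2153]
6.8083 0.016677758709000786 [-0.6718  0.3246 -0.8286]
7.7917 0.01711830710330582 [0.5791 0.1609 0.2241] [ 0.7019  0.0198 -0.9268]
```

View pics/c4.png

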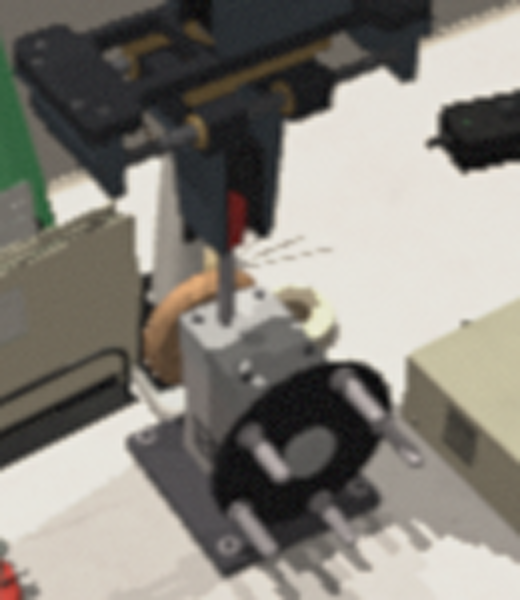

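View pics/wrist2.png

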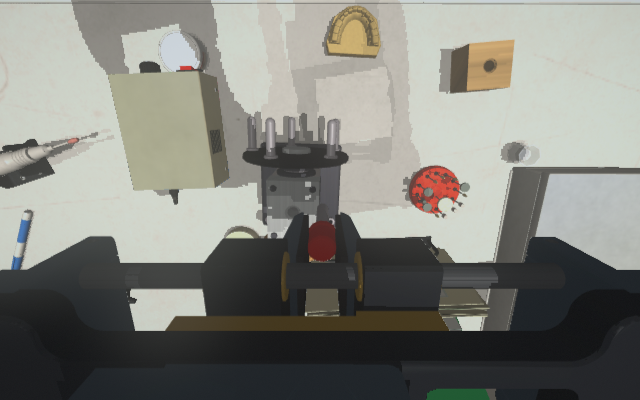

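View pics/c5.png

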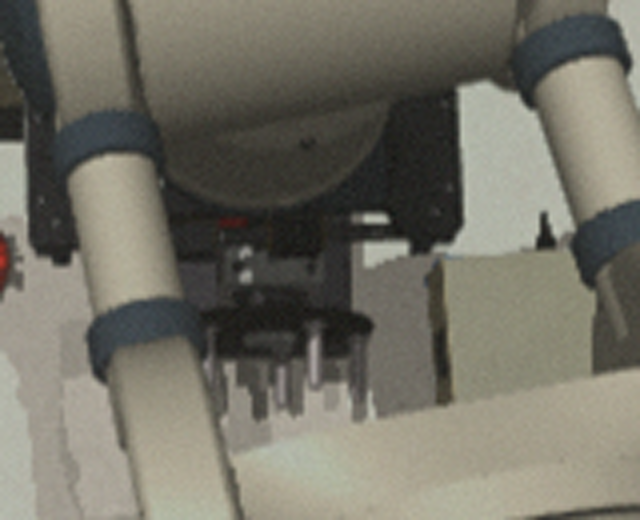

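Run:
```python
from rig import arm
from h import *
import pickle
T=arm.get_calibration("top");S=arm.get_calibration("scene")
p=np.array(arm.current_ee_pos());print(p)
print(proj(S,p-[0,0,.0645]),"obs",(326.9,160.6), onz(S,(326.9,160.6),p[2]-.0645))
print("bore seen from scene", onz(S,((335.5)/3.6-.5+240,(88.5)/3.6-.5+140),.118))
a=cv2.imread("pics/scene2.png");b=cv2.imread("pics/scene0.png")
cv2.imwrite("pics/c6.png",np.hstack([cv2.resize(x[140:180,305:350],None,fx=8,fy=8,interpolation=cv2.INTER_CUBIC) for x in(a,b)]))
```

```text
[0.5791 0.1613 0.2243]
[325.441 161.729] obs (326.9, 160.6) [0.5803 0.157  0.1598]
bore seen from scene [0.6011 0.129  0.118 ]
```

View pics/c6.png

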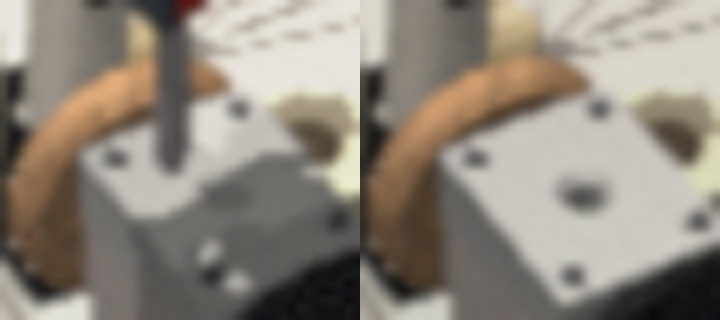

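Run:
```python
from rig import arm
from h import *
x,y=.600,.1315
arm.move_to([x,y,.194],R1)
f0=np.array(arm.current_force());print(arm.current_t(),arm.current_ee_pos(),f0)
for z in np.arange(.188,.1595,-.004):
    arm.move_l([x,y,z],feed=.06)
    f=np.array(arm.current_force())-f0;print(round(z,4),f,round(arm.current_ee_pos()[2],4))
    if np.linalg.norm(f)>5:break
print(arm.current_t(),arm.current_torque())
cv2.imwrite("pics/s3.png",cv2.resize(arm.snapshot("scene")[80:230,270:400,::-1],None,fx=4,fy=4,interpolation=cv2.INTER_CUBIC))
```

```text
8.25 [0.5994 0.1314 0.1926] [ 0.2368  0.0578 -1.1517]
0.188 [-0.3596  0.1831  0.4563] 0.188
0.184 [-0.3816 -0.3757  0.8943] 0.184
0.18 [-0.4093 -0.0524  1.0514] 0.1797
0.176 [-0.6994 -0.3006  0.1502] 0.1757
0.172 [-0.125   0.3951 -0.2031] 0.1717
0.168 [0.5057 0.2997 0.8376] 0.1677
0.164 [-0.3061 -0.2463  0.2244] 0.1637
0.16 [-0.2301 -1.2069  0.1598] 0.1597
10.25 [ 0.0764 -0.106  -0.0008]
```

View pics/s3.png

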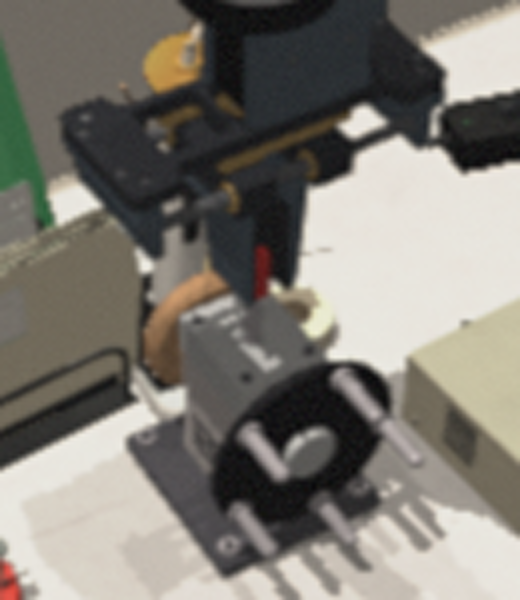

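The pin slid in 34 mm off contact. I'll release it, back off and look.

Run:
```python
from rig import arm
from h import *
import pickle
arm.grip(.05)
arm.move_l([.600,.1315,.20],feed=.2)
arm.move_to([.50,.10,.22],R1)
arm.grip(.0)
print(arm.current_t(),arm.current_width(),arm.current_ee_pos(),arm.current_force())
c=arm.get_calibration("wrist");w=arm.snapshot("wrist");pickle.dump((c,w),open("w4.pkl","wb"))
s=arm.snapshot("scene")
cv2.imwrite("pics/w4.png",w[...,::-1]);cv2.imwrite("pics/s4f.png",s[...,::-1])
cv2.imwrite("pics/s4.png",cv2.resize(s[80:230,270:400,::-1],None,fx=4,fy=4,interpolation=cv2.INTER_CUBIC))
```

```text
12.6833 0.00034995326768838254 [0.5  0.1  0.22] [ 0.9074 -0.1904 -0.0172]
```

View pics/s4.png

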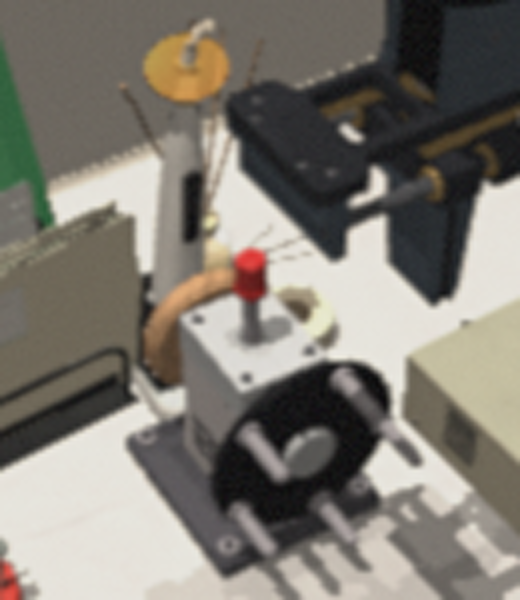

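View pics/w4.png

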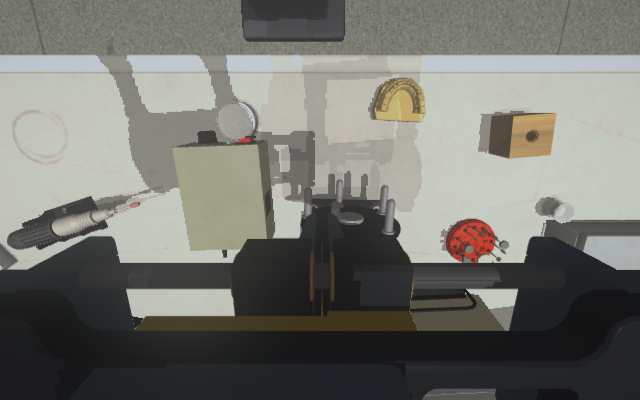

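Run:
```python
from rig import arm
from h import *
import pickle
c,w=pickle.load(open("w4.pkl","rb"));S=arm.get_calibration("scene")
yaw=np.radians(-1.5);ax=np.array([np.cos(yaw),np.sin(yaw),0]);ly=np.array([-np.sin(yaw),np.cos(yaw),0])
b=np.array([.600,.1315,.118]);s=cv2.imread("pics/s4f.png")
A=[]
for cal,im,(u0,v0),n in((c,w[...,::-1],(280,150),"w"),(S,s,(305,160),"s")):
    for ph in(-18,-24,-30):
        z=cv2.resize(im[v0:v0+90,u0:u0+130 if n=="w" else u0+90],None,fx=4 if n=="s" else 3,fy=4 if n=="s" else 3,interpolation=cv2.INTER_CUBIC);f=4 if n=="s" else 3
        if n=="w": z=z[:,:]
        for k in range(5):
            a=np.radians(ph+72*k);r=.05*(np.sin(a)*ly+np.cos(a)*np.array([0,0,1]))
            q=[tuple(np.int32((proj(cal,b-ax*d+[0,0,-.038]+r)-(u0,v0)+.5)*f)) for d in(.058,.095)]
            cv2.line(z,tuple(map(int,q[0])),tuple(map(int,q[1])),(0,255,0) if k else (0,0,255),1)
        A.append(cv2.resize(z,(266,240) if 0 else (390 if n=="w" else 360,270 if n=="w" else 360))[:, :])
cv2.imwrite("pics/fw.png",np.vstack([cv2.resize(x,(390,270)) for x in A[:2]]));
cv2.imwrite("pics/f1.png",np.hstack([cv2.resize(x,(265,184)) for x in A[:3]]))
cv2.imwrite("pics/f2.png",np.hstack([cv2.resize(x,(265,265)) for x in A[3:]]))
```

```text
(no output)
```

View pics/fw.png

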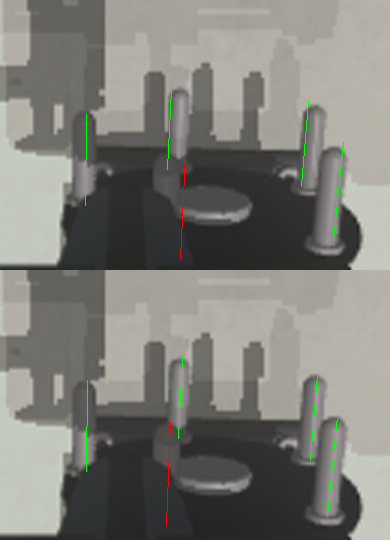

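View pics/f2.png

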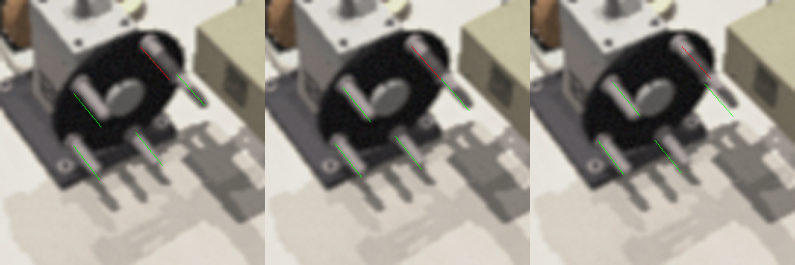

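```bash
cat >> h.py <<'E'
YC,ZC,X=.1335,.08,.514
def pose(th):
    a=np.radians(th);return [X,YC+.05*np.sin(a)-.018,ZC+.05*np.cos(a)-.013]
E
python3 - <<'E'
from rig import arm
from h import *
arm.move_to([X,.086,.20],R1)
arm.move_l([X,.086,.114],feed=.15)
f0=np.array(arm.current_force());print(arm.current_t(),f0)
for th in list(np.arange(-26,5,3)):
    arm.move_l(pose(th),feed=.05); f=np.array(arm.current_force())-f0
    print(th,f)
    if abs(f[1])>4: break
print(arm.current_t(),arm.current_ee_pos())
s=arm.snapshot("scene");cv2.imwrite("pics/s5.png",cv2.resize(s[80:230,270:400,::-1],None,fx=4,fy=4,interpolation=cv2.INTER_CUBIC))
cv2.imwrite("pics/w5.png",arm.snapshot("wrist")[...,::-1])
E
```

```text
13.7583 [-0.5253 -0.4401  0.3159]
-26 [ 0.6255  0.2492 -0.8184]
-23 [ 0.3626  0.2282 -0.3207]
-20 [-0.0857  0.086   0.3856]
-17 [ 0.6355  0.0426 -0.319 ]
-14 [ 0.121   1.2216 -0.1246]
-11 [-0.0881  0.8421 -0.5333]
-8 [ 0.1976  0.3744 -0.4426]
-5 [-0.1217  0.6262  0.0445]
-2 [ 0.2946 -0.0976 -0.1876]
1 [ 0.7171 -0.7125 -1.3539]
4 [ 0.0886 -0.1667 -0.2253]
16.5667 [0.514  0.1191 0.1169]
```

View pics/s5.png

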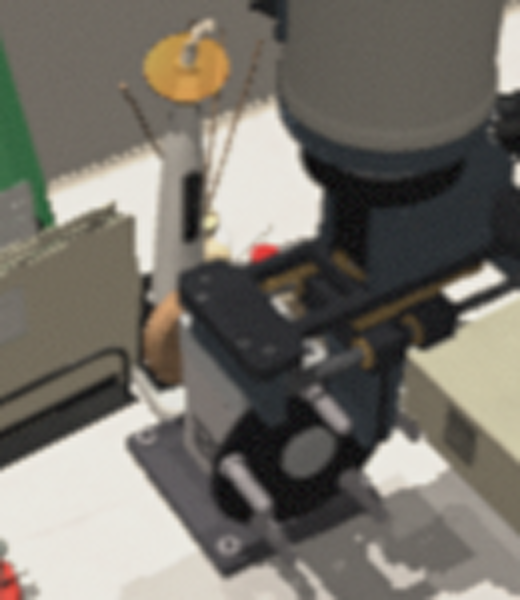

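View pics/w5.png

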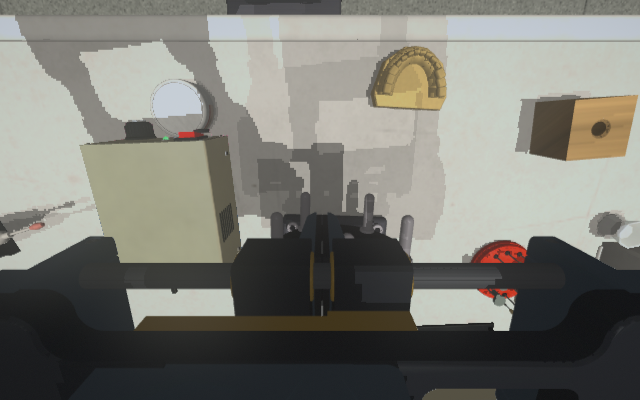

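Run:
```python
from rig import arm
from h import *
f0=np.array([-.2,-.2,0]);log=[];th=4
def F():
    return np.mean([arm.current_force() for _ in range(3)],0)-f0
tm=arm.current_t()
while th<50:
    th+=.5;arm.move_l(pose(th),feed=.03);f=F();log.append((th,f[1],f[2]))
    a=np.radians(th);ft=-f[1]*np.cos(a)+f[2]*np.sin(a)
    if f[1]<-2.5:
        f=F()
        if f[1]<-2.5:
            print("contact",th,f,arm.current_ee_pos(),pose(th));break
L=np.array(log);print(L[::3]);print(L[-6:]);print(tm,arm.current_t())
s=arm.snapshot("scene");cv2.imwrite("pics/s6.png",cv2.resize(s[80:230,270:400,::-1],None,fx=4,fy=4,interpolation=cv2.INTER_CUBIC))
```

```text
[[ 4.5    -0.5967  0.1982]
 [ 6.     -0.4155  0.7517]
 [ 7.5    -0.2198  0.2791]
 [ 9.      0.118  -0.1558]
 [10.5    -0.9956  0.3362]
 [12.     -1.2161  0.8379]
 [13.5    -0.5521 -0.0264]
 [15.      0.9127  0.216 ]
 [16.5    -0.7469  0.4019]
 [18.     -0.1516  0.231 ]
 [19.5    -0.2405  1.056 ]
 [21.     -0.241   0.7778]
 [22.5    -0.1791  0.0902]
 [24.     -0.2587 -0.3651]
 [25.5    -0.0878 -0.7066]
 [27.     -0.4042 -0.1568]
 [28.5     0.304  -0.6706]
 [30.      0.1926 -0.7177]
 [31.5    -0.5406  0.4309]
 [33.     -0.8966  0.8501]
 [34.5     1.102   0.3611]
 [36.     -0.2851  0.325 ]
 [37.5     0.0053  0.2471]
 [39.      1.3608 -0.0908]
 [40.5    -0.6277 -0.3869]
 [42.     -0.6608 -0.1875]
 [43.5    -0.3026  0.6588]
 [45.     -0.1189  0.2285]
 [46.5    -0.5663  0.1103]
 [48.     -0.0945  1.4987]
 [49.5    -0.1515 -0.047 ]]
[[47.5     0.9932  0.7606]
 [48.     -0.0945  1.4987]
 [48.5    -1.5791 -0.4784]
 [49.     -0.2745 -0.1609]
 [49.5    -0.1515 -0.047 ]
 [50.      0.0608  0.9149]]
16.6667 39.6667
```

View pics/s6.png

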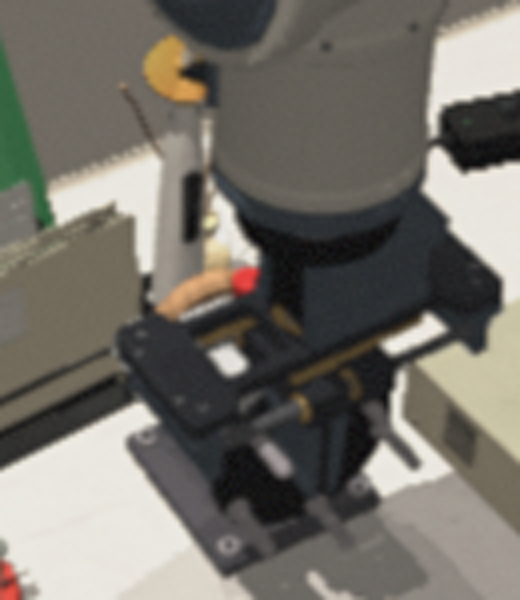

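Run:
```python
from rig import arm
from h import *
S=arm.get_calibration("scene")
for z in(.176,.171,.166,.142): print(z,(proj(S,[.6,.1315,z])-(270,80)+.5)*4)
a=[cv2.imread(f"pics/{n}.png")[200:340,180:340] for n in("s4","s5","s6")]
for x in a:
    h=cv2.cvtColor(x,cv2.COLOR_BGR2HSV);m=((h[...,0]<8)|(h[...,0]>172))&(h[...,1]>170)&(h[...,2]>90)
    v,u=np.nonzero(m);print(u.min()+180,u.max()+180,v.min()+200,v.max()+200)
cv2.imwrite("pics/cmp.png",np.hstack([cv2.resize(x,None,fx=1.6,fy=1.6) for x in a]))
```

```text
0.176 [250.7601 261.831 ]
0.171 [250.6864 268.9625]
0.166 [250.6133 276.0372]
0.142 [250.2703 309.2265]
234 262 252 298
255 273 248 259
234 256 270 292
```

View pics/cmp.png

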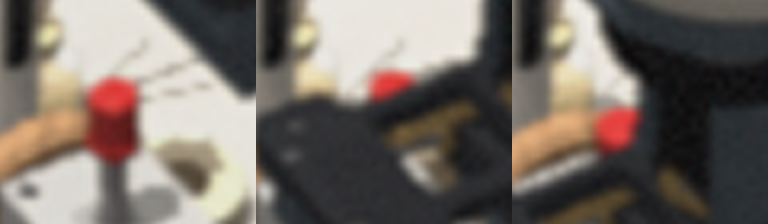

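Run:
```python
from rig import arm
from h import *
f0=np.array([-.2,-.2,0])
for th in (51.2,52.4,53.6,54.8,56):
    arm.move_l(pose(th),feed=.05);f=np.array(arm.current_force())-f0;print(th,f,np.array(arm.current_ee_pos())-pose(th))
    if f[1]<-2.5: break
p=np.array(arm.current_ee_pos())
arm.move_l(p+[0,-.004,0],feed=.1)
arm.move_l([X,p[1]-.004,.19],feed=.25)
print(arm.current_t())
s=arm.snapshot("scene");cv2.imwrite("pics/s7.png",cv2.resize(s[80:230,270:400,::-1],None,fx=4,fy=4,interpolation=cv2.INTER_CUBIC))
```

```text
51.2 [ 0.6851 -0.5607 -0.3154] [-0.      0.     -0.0001]
52.4 [ 0.9281 -0.424   0.2183] [-0.      0.0001 -0.    ]
53.6 [-0.0071 -0.5492  0.5888] [-0.      0.     -0.0001]
54.8 [ 0.1136  0.1995 -0.0937] [-0.      0.     -0.0001]
56 [-0.3153 -0.0979  0.9177] [-0.      0.     -0.0001]
41.75
```

View pics/s7.png

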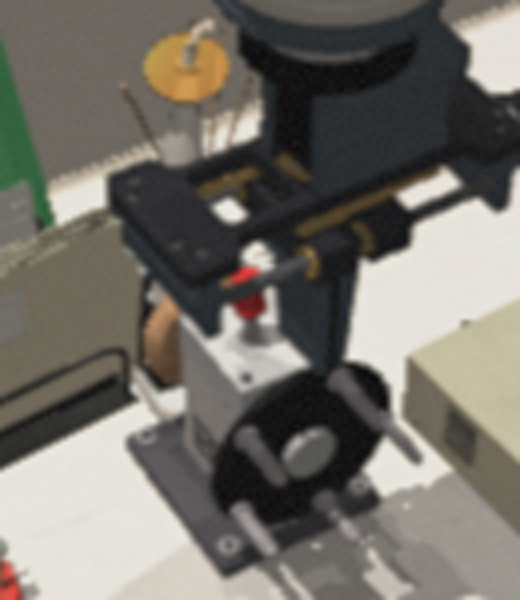

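Run:
```python
from rig import arm
from h import *
arm.move_to([.6,.1315,.185],R1)
f0=np.array(arm.current_force());print(arm.current_t(),f0)
arm.move_l([.6,.1315,.169],feed=.1)
z=.169;st=.002
while z>.1395:
    z-=st if z>.1455 else .0007
    arm.move_l([.6,.1315,z],feed=.05)
    f=np.array(arm.current_force())-f0;pz=arm.current_ee_pos()[2];print(round(z,4),round(pz,4),f)
    if f[2]>(24 if z>.144 else 16) or np.hypot(f[0],f[1])>12: break
    if arm.current_t()>52: break
print(arm.current_t())
```

```text
42.25 [-0.2785  0.5081  0.6866]
0.167 0.1673 [-0.3138 -1.0675 -0.0459]
0.165 0.1652 [ 0.5375 -0.1933  1.4975]
0.163 0.163 [ 1.4398 -1.5903  1.9301]
0.161 0.161 [ 1.5474 -1.9852  2.5605]
0.159 0.159 [ 1.4226 -2.2717  3.2779]
0.157 0.157 [ 1.7001 -3.6664  3.6695]
0.155 0.1552 [ 1.205  -3.597   4.6896]
0.153 0.1535 [ 2.3186 -4.7248  7.716 ]
0.151 0.1518 [ 2.6471 -6.032  11.615 ]
0.149 0.1502 [ 2.5557 -8.8081 15.521 ]
0.147 0.1485 [  1.3464 -11.871   19.0402]
0.145 0.1465 [  1.9855 -11.8587  19.0825]
45.5583
```

Run:
```python
from rig import arm
from h import *
f0=np.array([-.28,.4,.4])
arm.move_l([.6,.1315,.150],feed=.1)
print(arm.current_force()-f0)
arm.move_l([.6,.1315,.1475],feed=.05)
z=.1475
while z>.139:
    z-=.0012
    arm.move_l([.6,.1315,z],feed=.04)
    f=np.array(arm.current_force())-f0;pz=arm.current_ee_pos()[2];print(round(z,4),round(pz,4),f)
    if f[2]>27 or np.hypot(f[0],f[1])>15 or (pz<.1428 and f[2]>22): break
    if arm.current_t()>51.5: break
print(arm.current_t())
```

```text
[ 0.0188 -0.5856 -1.0457]
0.1463 0.1461 [ 0.754  -0.5228 -0.267 ]
0.1451 0.1451 [ 1.0221 -0.9131  1.7756]
0.1439 0.1439 [ 0.7178 -0.7871  1.1196]
0.1427 0.1427 [-0.4227 -0.7466  3.2072]
0.1415 0.1423 [-0.4836 -3.0646 13.0722]
0.1403 0.1421 [-3.8739 -5.6002 26.1189]
47.5583
```

Run:
```python
from rig import arm
from h import *
arm.move_l([.6,.1315,.18],feed=.2)
arm.move_to([.46,.03,.27],R1)
s=arm.snapshot("scene");cv2.imwrite("pics/s8f.png",s[...,::-1]);cv2.imwrite("pics/s8.png",cv2.resize(s[80:230,270:400,::-1],None,fx=4,fy=4,interpolation=cv2.INTER_CUBIC))
print(arm.current_t(),arm.current_force())
```

```text
48.7583 [0.5208 0.4466 0.128 ]
```

View pics/s8.png

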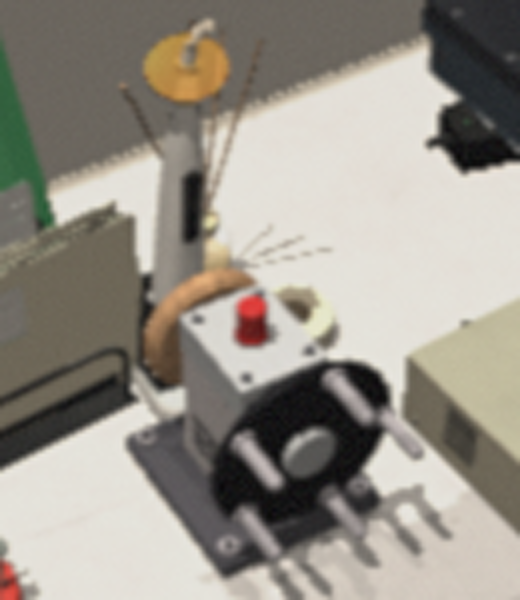

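View pics/s8f.png

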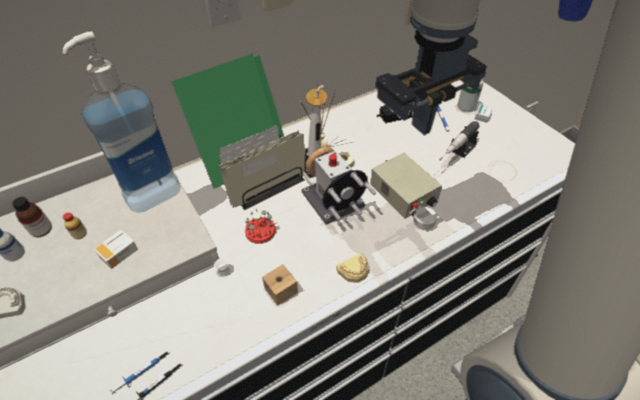

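The pin head sits flush on the housing: its top is at crop (250,300) and the flange at (250,340), on the plate. The bystanders haven't moved. Handing in.

```bash
python3 -c "
from rig import arm
arm.sign_off();print(arm.current_t())"
```

```text
the job is handed in; nothing more can be done
the job is handed in; nothing more can be done
```

The spindle is locked: the pin is fully home in the housing, the gripper has let go and is clear, and I handed the job in at about 49 s of the 59 s allowed.

**What I did:** I stood the pin in the hole. I pushed one star-wheel handle so the top moved to +y, in small steps with the force checked. The scene camera showed the pin's head about 10 mm lower after roughly 70° of turning. I then pressed the head down with closed fingers.

**Checks that passed**
- **Pin height:** the press stopped firmly with the head's top at z = 0.142 m, the height expected with the flange on the housing. The last picture shows the flange on the housing top.
- **Bystanders:** all appear unmoved in the last picture.
- **Turning force:** the force reading at the handle stayed within about ±1.6 N throughout, which is mostly noise.

**Checks that disagreed or were not clean**
- **No block felt at the wheel:** I never felt it stop against the pin. I took the catch from the visible drop and from the pin going fully home.
- **Handle angle off:** the pushed handle ended near 48°, but I had commanded 56°. The likely cause is that the fingertips are narrower than I assumed.
- **Press forces:** the first press reached about 19 N down and 12 N sideways as the tilted pin straightened, so I lifted off and pressed again. The final push reached 26 N with the pin already at its stop.

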